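# Load the warming plate and key in its program

## Task

Stand the loose rabbit and the loose duck upright in the trays on the warming plate, each in the tray that already holds one of its kind, setting them down gently and without upsetting the pieces and bottles around. Then start the plate on its keypad: press the blue key, then the yellow, then the green, one at a time, each fully down and all the way up again before the next; never press the red key, and press no key until both pieces are in.

Things in the scene. Friction and masses are not known exactly. Their poses are not given: they have to be found in the camera images.
- rabbit: The loose white porcelain rabbit with two golden ears, 76 mm tall; round body 42 mm across from 7 to 36 mm above its underside, small head above (27 mm across). Stands upright; origin at the centre of its flat underside, z up, x the way it faces. 
- duck: The loose blue-glazed porcelain duck with an orange beak, 65 mm tall; round body 42 mm across from 7 to 34 mm above its underside, small head above (29 mm across). Stands upright; origin at the centre of its flat underside, z up, x the way it faces. 
- rabbit_first: The rabbit that already stands in a tray, towards the +x end of the tray: white porcelain rabbit with two golden ears, 76 mm tall; round body 42 mm across from 7 to 36 mm above its underside, small head above (27 mm across). Stands upright; origin at the centre of its flat underside, z up, x the way it faces. 
- duck_first: The duck that already stands in a tray, towards the +x end of the tray: blue-glazed porcelain duck with an orange beak, 65 mm tall; round body 42 mm across from 7 to 34 mm above its underside, small head above (29 mm across). Stands upright; origin at the centre of its flat underside, z up, x the way it faces. 
- tray_rabbit: terracotta tray on the warming plate, outer 200 (x) x 108 (y) mm, 12 mm high, walls and floor 5 mm thick (inside 190 x 98 mm, floor 5 mm above the origin); fixed. Origin at the centre of its underside. The two trays look alike; this is the one with a rabbit standing in it.
- tray_duck: terracotta tray on the warming plate, outer 200 (x) x 108 (y) mm, 12 mm high, walls and floor 5 mm thick (inside 190 x 98 mm, floor 5 mm above the origin); fixed. Origin at the centre of its underside. The two trays look alike; this is the one with a duck standing in it.
- warmer: Low steel warming plate, 250 x 250 mm, 20 mm high, that carries both trays side by side along its y; fixed. Origin at the centre of its underside.
- console: Grey keypad console of the warming plate, 170 (x) x 135 (y) mm, 37 mm high, fixed; origin on its underside, 15 mm from the middle. Four round keys on its top in a 2 x 2 field, 58 mm apart along x and 60 mm along y, and a dark display at the +x edge. Which key is where changes.
- key_blue (a joint): Travel of the blue spring key, m: 0 up, 0.006 fully down; pressed straight down, about 4 N.
- key_blue_top (a point): Centre of the top of the blue key, a round plastic cap 28 mm across in a black housing; moves with the key.
- key_yellow (a joint): Travel of the yellow spring key, m: 0 up, 0.006 fully down; pressed straight down, about 4 N.
- key_yellow_top (a point): Centre of the top of the yellow key, a round plastic cap 28 mm across in a black housing; moves with the key.
- key_green (a joint): Travel of the green spring key, m: 0 up, 0.006 fully down; pressed straight down, about 4 N.
- key_green_top (a point): Centre of the top of the green key, a round plastic cap 28 mm across in a black housing; moves with the key.
- key_red (a joint): Travel of the red spring key, m: 0 up, 0.006 fully down; pressed straight down, about 4 N. This is the stop key.
- key_red_top (a point): Centre of the top of the red key, a round plastic cap 28 mm across in a black housing; moves with the key.
- paint_jar: Bystander: small glass jar, red lid, 42 mm across, 42 mm tall; loose. Origin at the centre of its underside.
- amber_bottle: Bystander: amber glass bottle, black cap, 32 mm across, 70 mm tall; loose. Origin at the centre of its underside.
- egg_cup: Bystander: white ceramic cup, 48 mm across, 50 mm tall; loose. Origin at the centre of its underside.
- spray_bottle: Bystander: white bottle, red cap, 40 mm across, 110 mm tall; loose. Origin at the centre of its underside.
- brush: Bystander: slim artist brush lying flat, 170 mm long, wooden handle; loose. Origin near its middle.
- glass_jar: Bystander: glass jar, brass lid, 60 mm across, 70 mm tall; loose. Origin at the centre of its underside.

How it is judged:
By the outcome, as a careful person would: the job done as asked, in the order asked, and still so for the second after the job is handed in, with the robot touching nothing.
It also fails if it takes over 64 s, if anything falls off the work surface, if the arm or the gripper's body presses on something with over 40 N, if the wrist force passes 120 N, or if a joint passes its speed limit or range.

## Robot

A 7-joint arm with a two-finger parallel gripper is mounted at the origin on the work surface. World frame = base frame: x ahead of the robot, y to its left, z up, the work surface at z = 0. Lengths are in m, angles in rad, forces in N, time in s.
With the tool pointing down it reaches from about 0.35 to 0.9 m from the base axis. Payload 19.9 kg.
Tool frame: the origin (TCP) lies between the finger pads; the fingertips stand 19 mm ahead of it and the grasp point (between the pads) is the TCP; z points along the fingers, y is the line along which they close (so a half turn about z gives the same grasp; the last joint's range is limited). The gripper opens to 94 mm and grips with 3 to 60 N. Pads are 16 mm wide; open, the fingers measure 119 mm over their backs; the gripper's body (75 mm by 177 mm) begins 78 mm behind the grasp point.
Start: joints at [1.24, 0.417, -0.01, 1.614, 0.005, 1.111, -0.053], TCP at [0.179, -0.599, 0.196] pointing down, gripper open.
Joint ranges: [-2.81, 2.81], [-0.39, 2.02], [-1.27, 1.25], [0.06, 2.57], [-1.19, 4.33], [0.19, 2], [-2.82, 2.82]. Speed limits (rad/s): [1.89, 1.89, 2.39, 2.39, 3.01, 3.01, 3.01].

## Interface

Orientations are given as a 3x3 rotation matrix whose columns are the frame's x, y, z axes.
In Python, from rig import robot gives the robot as it stands. Calls block until the motion is done:
- robot.move_ptp(position, orientation): joint-space move of the TCP to a pose.
- robot.move_linear(position, velocity=0.15, frame=None, threshold=None): straight line of the TCP; frame=None keeps the orientation; velocity is the mean speed in m/s. With threshold (N) it stops when the force on the tool has changed by that much, and returns True; else False.
- robot.goto_joints(angles): joint-space move.
- robot.gripper_to(opening): finger opening in m; the grip force is fixed at half the most; returns when the fingers have stopped.
- robot.pause(seconds).
- robot.ik(position, orientation): joint angles nearest the present ones, or None.
- robot.get_state(): the state.
- robot.grab_frame(name): name is "scene" or "top" or "wrist"; returns the picture (384x512x3 uint8, red, green, blue); there is no depth.
- robot.camera_info(name): a dict with "fx", "fy", "cx", "cy" (pixels), "dist" ([k1, k2, p1, p2, k3] as OpenCV has them; the pictures are not rectified), "rvec" (rotation vector, rad) and "tvec" (3), from world to camera coordinates, as OpenCV has them. Camera axes: x right, y down, z forward; pixel columns grow to the right and rows downward; lengths in m; the calibration is good to about 2 mm. A picture is of the moment at which its call begins: read the wrist's pose just before it. camera_info takes no time and is no camera call; for the wrist camera it gives the pose at the moment of the call.
A pose or a line that the arm cannot do raises robot.PlanningError and nothing moves.
- robot.sign_off(): hands the job in; it is judged then, once.
The state is a dict: "time": time; "qpos": joint angles; "joint_vel": joint speeds; "effort": joint torques, N m; "ee_pos": TCP position; "tool_rot": TCP orientation; "force": force on the tool from outside, world axes, zero at the start; "moment": the same for the moment, N m; "opening": finger opening in m; "grasp_force": force on a finger pad.
Only numpy, scipy, OpenCV 4.12 (cv2) and the standard library are available. Lean on these libraries where they do the work, as an engineer would, in place of code of your own. Each camera call takes 0.05 s, during which the arm holds its last target. There are 200 camera calls.

## Working session

There is one attempt and no reset: what is moved stays moved. The work goes in short steps, each a Python script; the robot and the scene stay as the last script left them, time stands still between calls to the robot, and variables do not carry over. Pictures are saved under pics/ and viewed, at most 10 in all, crops included, and the job is handed in when it is done.

```bash
mkdir -p pics; python3 - <<'E'
from rig import robot
import cv2,numpy as np
for n in ["top","scene"]:
    im=robot.grab_frame(n); cv2.imwrite(f"pics/{n}0.png",im[:,:,::-1])
    i=robot.camera_info(n); R=cv2.Rodrigues(np.array(i["rvec"]))[0]
    print(n,i["fx"],i["dist"],(-R.T@np.array(i["tvec"]).ravel()).round(3))
print(robot.get_state())
E
```

```text
top 389.57875590668874 [0.03904621 0.         0.         0.         0.        ] [ 0.466 -0.02   0.933]
scene 398.3864469014323 [-0.04446524  0.          0.          0.          0.        ] [ 1.29  -0.121  0.931]
{'time': 0.1, 'qpos': array([ 1.23953784,  0.41790791, -0.01029078,  1.6141202 ,  0.00469242,
        1.11070127, -0.05304069]), 'joint_vel': array([-0.00071869,  0.00113272,  0.00132977, -0.00428881, -0.00079077,
        0.00104072,  0.00023134]), 'effort': array([ 8.97886875e-04, -8.52592635e+01,  6.39621075e-01, -4.26697683e+01,
       -4.89367533e-02,  1.65374688e-02,  8.56699126e-05]), 'ee_pos': array([ 0.17845695, -0.598609  ,  0.19548927]), 'tool_rot': array([[ 9.58326378e-01,  2.85675332e-01, -3.98168749e-04],
       [ 2.85675597e-01, -9.58325818e-01,  1.03939583e-03],
       [-8.46456425e-05, -1.10982754e-03, -9.99999381e-01]]), 'force': array([ 1.68455972,  0.27932774, -0.37354017]), 'moment': array([-0.03115519,  0.04522306,  0.00962125]), 'grasp_force': 0.0, 'opening': 0.09377147333790609}
```

View pics/top0.png

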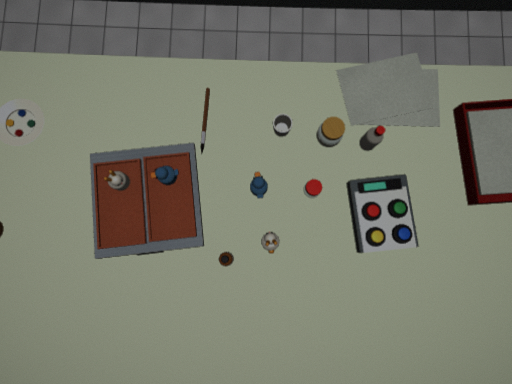

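View pics/scene0.png

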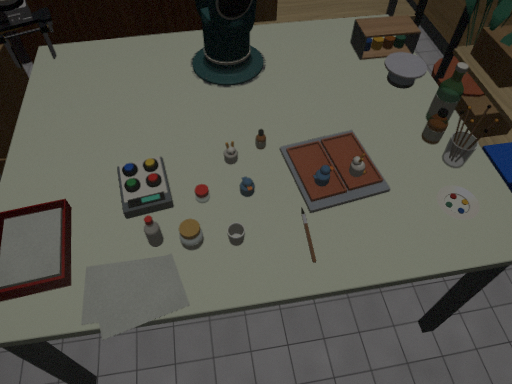

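The top view shows the warmer around (147,200), with rabbit_first at (117,180) and duck_first at (165,175). The loose duck is at (259,186), the loose rabbit at (270,241) and the amber bottle at (226,259). The keys are red (372,211), green (398,208), yellow (376,237) and blue (402,234). The scene view agrees. Next I'll zoom in.

```bash
cat > h.py <<'E'
import numpy as np, cv2
from rig import robot
def px(n,u,v,z,info=None):
    i=info or robot.camera_info(n); K=np.array([[i["fx"],0,i["cx"]],[0,i["fy"],i["cy"]],[0,0,1.]])
    R=cv2.Rodrigues(np.array(i["rvec"],float))[0]; t=np.array(i["tvec"],float).ravel()
    p=cv2.undistortPoints(np.array([[[u,v]]],float),K,np.array(i["dist"],float))[0,0]
    c=-R.T@t; d=R.T@np.array([p[0],p[1],1]); return c+d*(z-c[2])/d[2]
E
python3 - <<'E'
from h import *
a=cv2.imread("pics/top0.png");b=cv2.imread("pics/scene0.png")
z=lambda im,x,y,w,h,s:cv2.resize(im[y:y+h,x:x+w],None,fx=s,fy=s,interpolation=cv2.INTER_CUBIC)
A=z(a,205,160,130,110,3.07)[:300,:400]; B=z(b,190,120,130,98,3.07)[:300,:399]
C=z(a,85,140,130,120,2.5)[:300]; D=z(a,340,165,90,100,3)[:300]
o=np.zeros((600,800,3),np.uint8)
for im,x,y in((A,0,0),(B,400,0),(C,0,300),(D,400,300)): o[y:y+im.shape[0],x:x+im.shape[1]]=im
cv2.imwrite("pics/m1.png",o)
for n,u,v,h in [("duck",259,186,.035),("rabbit",270,241,.035),("rf",117,180,.05),("df",165,175,.05),("amber",226,259,.07),("paint",314,188,.042),
 ("red",372,211,.04),("green",398,208,.04),("yel",376,237,.04),("blue",402,234,.04),("w1",90,153,.02),("w2",194,144,.02),("w3",203,248,.02),("w4",97,257,.02)]:
    print(n,px("top",u,v,h).round(3))
E
```

```text
duck [ 0.615 -0.023  0.035]
rabbit [ 0.489 -0.051  0.035]
rf [0.617 0.303 0.05 ]
df [0.632 0.194 0.05 ]
amber [0.447 0.045 0.07 ]
paint [ 0.613 -0.15   0.042]
red [ 0.564 -0.283  0.04 ]
green [ 0.573 -0.343  0.04 ]
yel [ 0.505 -0.291  0.04 ]
blue [ 0.514 -0.35   0.04 ]
w1 [0.686 0.383 0.02 ]
w2 [0.716 0.137 0.02 ]
w3 [0.469 0.103 0.02 ]
w4 [0.442 0.343 0.02 ]
```

View pics/m1.png

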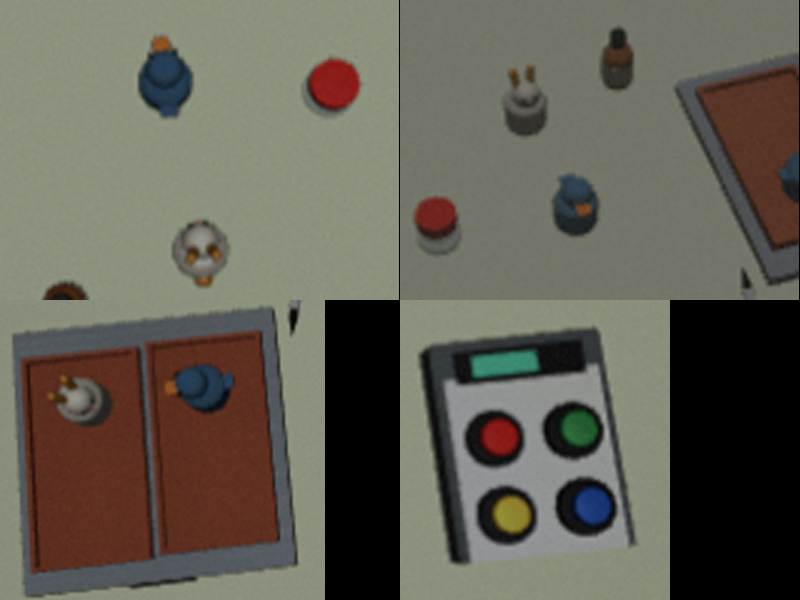

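All pieces are standing upright. The measured positions fit: key pitch about 60 mm, plate about 248 mm with a yaw of about 7°. I'll pick the duck first, as it has the clearest space around it.

```bash
cat >> h.py <<'E'
def rot(yaw): c,s=np.cos(yaw),np.sin(yaw); return np.array([[c,s,0],[s,-c,0],[0,0,-1.]])
YAW=0.12; PC=np.array([.578,.2415])
ux=np.array([np.cos(YAW),np.sin(YAW)]); uy=np.array([-ux[1],ux[0]])
def pick(p):
    robot.move_ptp([*p,.16],rot(0)); robot.gripper_to(.075)
    robot.move_linear([*p,.06],velocity=.15)
    hit=robot.move_linear([*p,.028],velocity=.06,threshold=6)
    robot.gripper_to(.03); s=robot.get_state()
    print("pick",hit,s["time"],s["ee_pos"].round(4),s["opening"],s["grasp_force"])
    robot.move_linear([*p,.17],velocity=.15); print(robot.get_state()["opening"])
def snap(n,f):
    cv2.imwrite(f,cv2.resize(robot.grab_frame(n)[:,:,::-1],None,fx=1.5,fy=1.5))
def place(p):
    robot.move_ptp([*p,.17],rot(YAW)); robot.move_linear([*p,.07],velocity=.15); robot.pause(.3)
    hit=robot.move_linear([*p,.049],velocity=.02,threshold=4)
    s=robot.get_state(); print("place",hit,s["time"],s["ee_pos"].round(4),s["force"].round(1))
    robot.gripper_to(.062); s=robot.get_state(); robot.move_linear([*p,.17],velocity=.12); print(robot.get_state()["time"],s["opening"])
E
python3 - <<'E'
from h import *
pick(px("top",259.1,186.1,.03)[:2]); snap("wrist","pics/w1.png")
E
```

```text
pick False 5.5167 [ 0.6162 -0.0226  0.0282] 0.03037187385716649 10.151764756883495
0.029852502930376928
```

View pics/w1.png

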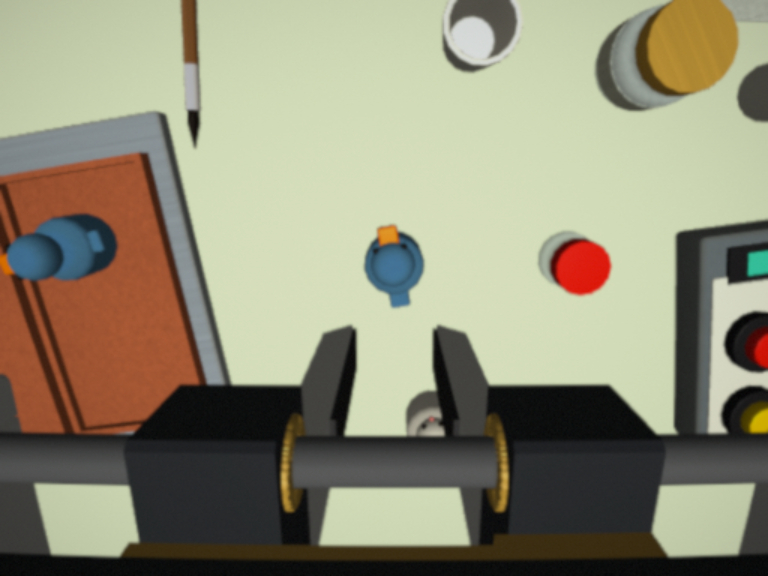

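The grasp missed. The duck is still standing, at (393,262) in this 1.5x picture, ahead of the fingers. I'll measure it again and find out why: either a calibration offset or it slipped forward.

```bash
python3 - <<'E'
from h import *
i=robot.camera_info("wrist"); s=robot.get_state()
R=cv2.Rodrigues(np.array(i["rvec"],float))[0]
print("cam",(-R.T@np.array(i["tvec"]).ravel()).round(3),s["ee_pos"].round(4),s["tool_rot"].round(3).tolist(),s["opening"])
for n,u,v,z in [("duck",393,262,.03),("duckhead",393,262,.06),("paint lid",581,267,.042),("platecorner",160,113,.02),("df",70,250,.055),("red",762,352,.045)]:
    print(n,px("wrist",u/1.5,v/1.5,z,i).round(4))
# fingertip projections
K=np.array([[i["fx"],0,i["cx"]],[0,i["fy"],i["cy"]],[0,0,1.]])
for dy in(-.015,.015):
    P=s["ee_pos"]+np.array([0,dy,-.019]); print(cv2.projectPoints(P[None],np.array(i["rvec"],float),np.array(i["tvec"],float),K,np.array(i["dist"],float))[0].ravel()*1.5)
im=cv2.resize(robot.grab_frame("top")[150:260,205:335,::-1],None,fx=4,fy=4,interpolation=cv2.INTER_CUBIC); cv2.imwrite("pics/t1.png",im)
E
```

```text
cam [ 0.687 -0.023  0.357] [ 0.6155 -0.0228  0.169 ] [[1.0, -0.0, -0.002], [-0.0, -1.0, 0.0], [-0.002, -0.0, -1.0]] 0.029852039456615787
duck [ 0.6197 -0.0222  0.03  ]
duckhead [ 0.6259 -0.0223  0.06  ]
paint lid [ 0.6189 -0.1489  0.042 ]
platecorner [0.7199 0.1345 0.02  ]
df [0.6329 0.1873 0.055 ]
red [ 0.558 -0.285  0.045]
[426.5308052  324.11245863]
[360.50811073 324.0583451 ]
```

View pics/t1.png

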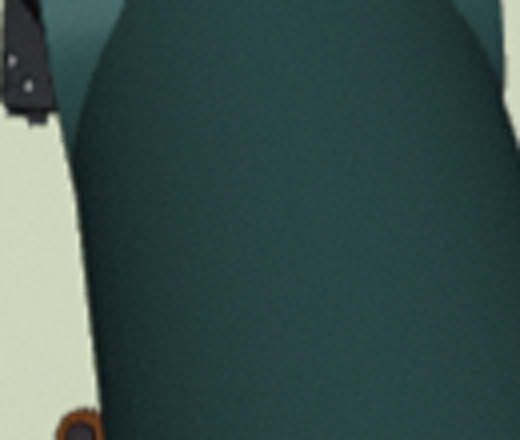

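The wrist and top estimates differ by about 5 mm, and by the same amount for the fixed items too. I'll compare the scene camera before and after to see whether the duck moved, and read the idle grasp force.

```bash
python3 - <<'E'
from h import *
print(robot.get_state()["grasp_force"],robot.get_state()["time"])
im=robot.grab_frame("scene")[:,:,::-1].copy(); b=cv2.imread("pics/scene0.png")
f=lambda a:cv2.resize(a[110:230,185:285],None,fx=4,fy=4,interpolation=cv2.INTER_CUBIC)
cv2.imwrite("pics/s1.png",np.hstack([f(b),f(im)]))
for z in(.02,.03): print(px("scene",248.5,186.5,z))
E
```

```text
0.0 6.7167
[ 0.61502127 -0.01624085  0.02      ]
[ 0.62242866 -0.01738739  0.03      ]
```

View pics/s1.png

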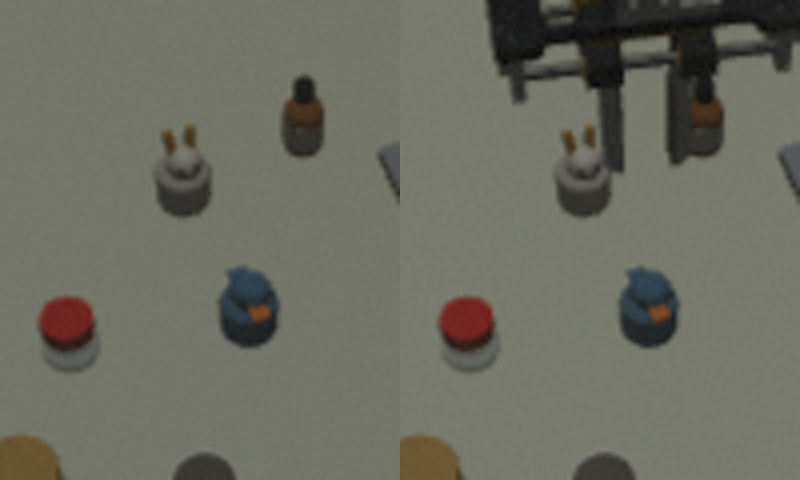

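The duck has not moved. The 30 mm opening with 10 N matches a squeeze on the head, so the real fingertips may sit higher than the tool frame says. I'll triangulate the tips from the two pictures I already have (same pose).

```bash
python3 - <<'E'
from h import *
def P(n):
    i=robot.camera_info(n);K=np.array([[i["fx"],0,i["cx"]],[0,i["fy"],i["cy"]],[0,0,1.]])
    return K,np.array(i["dist"],float),np.array(i["rvec"],float),np.array(i["tvec"],float).ravel()
def tri(a,b):
    A=[]
    for n,uv in(("wrist",a),("scene",b)):
        K,d,r,t=P(n);p=cv2.undistortPoints(np.array([[uv]],float),K,d)[0,0];A.append((np.c_[cv2.Rodrigues(r)[0],t],p))
    X=cv2.triangulatePoints(A[0][0],A[1][0],A[0][1],A[1][1]).ravel();return X[:3]/X[3]
e=robot.get_state()["ee_pos"];print(e)
# wrist: finger at smaller u is +y ; scene: finger at larger u is +y
print("ytip",tri((345/1.5,328/1.5),(255,150.5)))
print("-ytip",tri((445/1.5,328/1.5),(239.2,152.5)))
for n in("scene","wrist"):
  K,d,r,t=P(n)
  for z in(-.019,0,.019): print(n,z,*[cv2.projectPoints((e+[dx,dy,z])[None],r,t,K,d)[0].ravel().round(1) for dx in (0,.008) for dy in(.015,-.015)])
E
```

```text
[ 0.61569454 -0.02275973  0.16916048]
ytip [ 0.62494023 -0.002277    0.18139696]
-ytip [ 0.62558646 -0.04176978  0.18239828]
scene -0.019 [251.5 156.3] [240.1 157.7] [252.  158.6] [240.6 160. ]
scene 0 [251.5 151.4] [240.  152.8] [252.1 153.7] [240.4 155.1]
scene 0.019 [251.6 146.3] [239.8 147.8] [252.1 148.7] [240.3 150.1]
wrist -0.019 [240.3 216. ] [284.4 216.1] [240.1 204.8] [284.6 204.8]
wrist 0 [238.3 225.9] [286.3 226. ] [238.  213.8] [286.6 213.8]
wrist 0.019 [235.8 237.8] [288.7 237.9] [235.5 224.6] [289.  224.6]
```

Both cameras put the real fingertips about 30 mm higher than the reported tool frame implies. That explains the squeeze on the head. I'll confirm it with a gentle touch on bare table.

```bash
python3 - <<'E'
from h import *
robot.gripper_to(.01); robot.move_ptp([.54,.055,.06],rot(0)); robot.pause(.2)
hit=robot.move_linear([.54,.055,-.03],velocity=.03,threshold=5)
s=robot.get_state(); print(hit,s["ee_pos"],s["force"],s["time"])
robot.move_linear([.54,.055,.1],velocity=.2)
E
```

```text
True [ 0.5400804   0.05498588 -0.00910871] [-1.18890953 -1.33696944  8.95995352] 10.2083
```

The touch confirms it: the tool frame sits 28 mm too low. I'll correct every height by that amount and carry on.

```bash
sed -i 's/\*p,\.028\]/*p,0.0]/; s/\*p,\.06\],velocity/*p,.03],velocity/; s/\*p,\.07\],velocity/*p,.045],velocity/; s/\*p,\.049\]/*p,.020]/; s/PC=np.array(.*/PC=np.array([.580,.2405])/' h.py; sed -i 's/robot.move_linear(\[\*p,.17\],velocity=.15); print/robot.move_linear([*p,.02],velocity=.06); robot.move_linear([*p,.14],velocity=.2); print/; s/\*p,\.17\]/*p,.14]/' h.py
python3 - <<'E'
from h import *
pick(np.array([.617,-.0225])); snap("wrist","pics/w2.png")
E
```

```text
pick False 14.8667 [ 6.171e-01 -2.250e-02  1.000e-04] 0.04048683087541569 30.01128315925598
0.04117380603282631
```

View pics/w2.png

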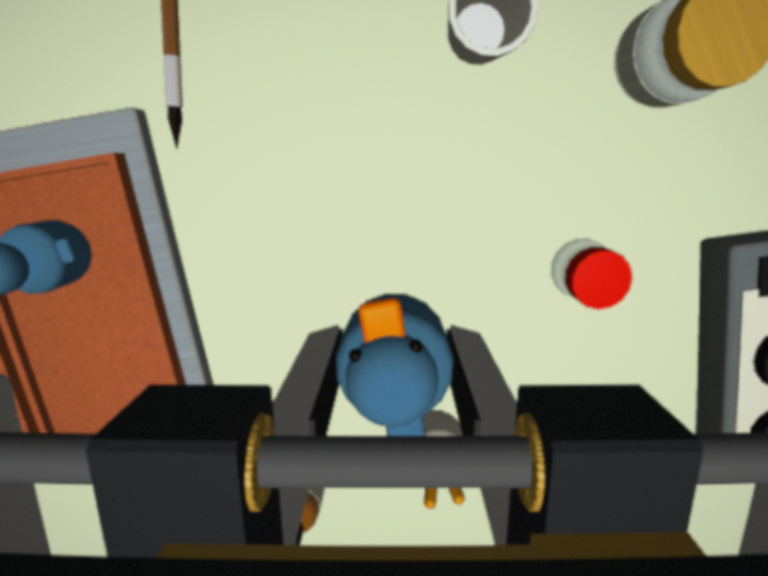

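The duck is held securely upright, with its head at (392,370). I'll place it, then pick the rabbit.

```bash
python3 - <<'E'
from h import *
a=px("top",270.5,241.4,.03)[:2]+[.002,0]; b=px("scene",230.8,156.3,.025)[:2]; print(a,b)
place(PC-.055*uy-.05*ux)
if np.abs(a-b).max()<.009: pick(a*.7+b*.3); snap("wrist","pics/w3.png")
E
```

```text
[ 0.49017561 -0.05252073] [ 0.49763419 -0.0514183 ]
place True 19.0417 [0.537  0.1799 0.025 ] [-2.  -0.4  8.2]
20.6917 0.06190703405370763
pick False 24.3667 [ 4.925e-01 -5.230e-02  1.000e-04] 0.040789413962023575 30.016244589351118
0.04050525085486638
```

View pics/w3.png

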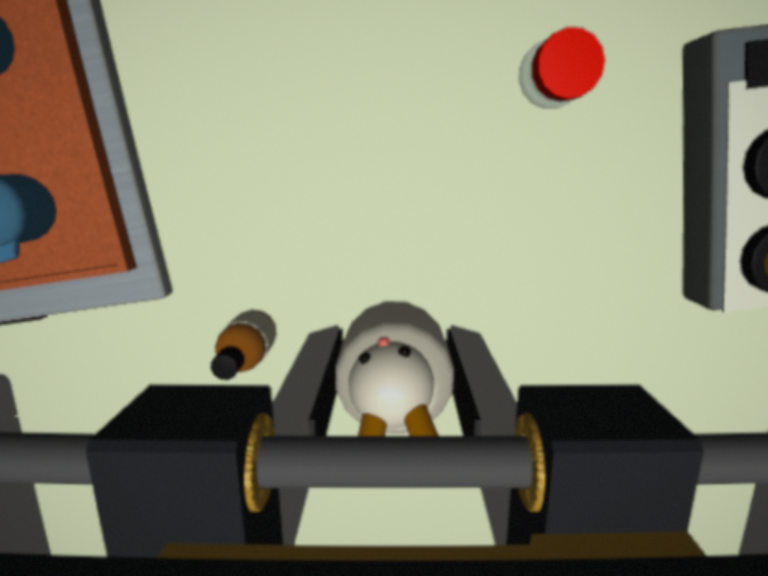

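The rabbit is held upright, with its head at (393,380). Now I'll place it and move back toward the console to check.

```bash
python3 - <<'E'
from h import *
place(PC+.055*uy-.05*ux)
robot.gripper_to(.0)
robot.move_ptp([.5,-.31,.14],rot(0.14))
t=robot.grab_frame("top")[135:265,80:215,::-1]; s=robot.grab_frame("scene")[110:220,265:400,::-1]
f=lambda a:cv2.resize(a,(400,400),interpolation=cv2.INTER_CUBIC)
cv2.imwrite("pics/c1.png",np.hstack([f(t),f(s)])); print(robot.get_state()["time"])
for n,u,v in [("red",373.7,210.7),("green",400,207.7),("yel",377.7,236.3),("blue",404.3,233.7)]: print(n,px("top",u,v,.05).round(4))
E
```

```text
place True 28.95 [0.5237 0.2891 0.0251] [-1.2 -0.4  7.3]
30.6 0.06234869179007392
33.8667
red [ 0.5637 -0.2841  0.05  ]
green [ 0.5724 -0.3435  0.05  ]
yel [ 0.5063 -0.2919  0.05  ]
blue [ 0.514  -0.3512  0.05  ]
```

View pics/c1.png

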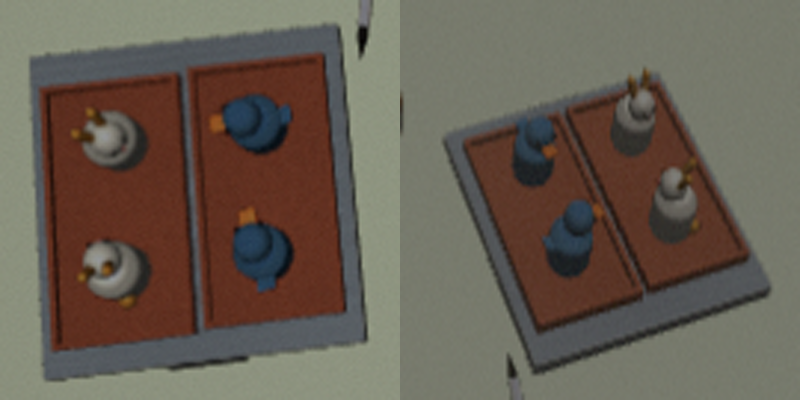

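Both pieces stand upright in the right trays and the neighbours are undisturbed. Next I'll locate the keys precisely with the wrist camera by colour.

```bash
python3 - <<'E'
from h import *
i=robot.camera_info("wrist"); im=robot.grab_frame("wrist")[:,:,::-1]; cv2.imwrite("pics/k.png",im)
h=cv2.cvtColor(im,cv2.COLOR_BGR2HSV)
for n,lo,hi in [("red",-8,8),("yellow",22,33),("green",45,75),("blue",105,130)]:
    H=h[...,0].astype(int); H=np.where(H>170,H-180,H)
    m=((H>=lo)&(H<=hi)&(h[...,1]>140)&(h[...,2]>50)).astype(np.uint8)
    k,_,st,c=cv2.connectedComponentsWithStats(m)
    for j in np.argsort(-st[1:,4])[:2]+1: 
        if st[j,4]>60: print(n,st[j],c[j].round(1),[px("wrist",*c[j],z,i).round(4).tolist() for z in(.04,.05)])
E
```

```text
red [  74    4   50   49 1873] [98.1 28.2] [[0.6174, -0.1532, 0.04], [0.6158, -0.1582, 0.05]]
red [224  95  34  35 917] [240.3 112.4] [[0.5651, -0.2803, 0.04], [0.5653, -0.2809, 0.05]]
yellow [225 165  33  33 843] [241.3 180.8] [[0.5043, -0.2889, 0.04], [0.5066, -0.2893, 0.05]]
green [297  96  33  34 884] [312.9 112.7] [[0.5739, -0.3434, 0.04], [0.5738, -0.3419, 0.05]]
blue [294 165  33  32 817] [310.2 180.8] [[0.5132, -0.3517, 0.04], [0.5152, -0.3499, 0.05]]
```

The top and wrist cameras agree on the keys to within 3 mm. I'll press blue first.

```bash
cat >> h.py <<'E'
def press(p):
    robot.move_ptp([*p,.075],rot(.14)); robot.move_linear([*p,.055],velocity=.1); robot.pause(.3); f0=robot.get_state()["force"][2]
    hit=robot.move_linear([*p,.025],velocity=.015,threshold=9); s=robot.get_state()
    print("press",hit,s["ee_pos"].round(4),"tip z",(s["ee_pos"][2]+.009).round(4),"dF",round(s["force"][2]-f0,1))
    robot.pause(.15); robot.move_linear([*p,.075],velocity=.1); robot.pause(.1); print(robot.get_state()["time"])
E
python3 - <<'E'
from h import *
press([.515,-.350])
E
```

```text
press True [ 0.5151 -0.35    0.0443] tip z 0.0533 dF 10.9
36.65
```

The stop at tip height 0.053 fits a full press, since key spacing in the images gives an unpressed top at about 0.058. I'll press yellow in stages to measure its travel and compare the bottom height with blue.

```bash
python3 - <<'E'
from h import *
p=[.5065,-.290]
robot.move_ptp([*p,.075],rot(.14)); robot.move_linear([*p,.058],velocity=.1); robot.pause(.3)
f0=robot.get_state()["force"][2]
for th,v in((2,.015),(8,.015)):
    hit=robot.move_linear([*p,.025],velocity=v,threshold=th); s=robot.get_state()
    print(hit,s["ee_pos"].round(4),round(s["force"][2]-f0,1))
robot.pause(.15); robot.move_linear([*p,.075],velocity=.1); print(robot.get_state()["time"])
E
```

```text
True [ 0.5064 -0.29    0.0476] 1.4
True [ 0.5065 -0.29    0.0443] 10.9
39.7417
```

Yellow bottoms at exactly the same height as blue, with half the force at half the travel, so both were full presses. Now green.

```bash
python3 - <<'E'
from h import *
press([.5735,-.342])
robot.move_linear([.5,-.33,.17],velocity=.2)
t=robot.grab_frame("top")[:,:,::-1]; cv2.imwrite("pics/f.png",cv2.resize(t[60:280,70:440],None,fx=2.1,fy=2.1,interpolation=cv2.INTER_CUBIC)); print(robot.get_state()["time"])
E
```

```text
press True [ 0.5736 -0.3421  0.0443] tip z 0.0533 dF 12.0
42.5
43.3
```

View pics/f.png

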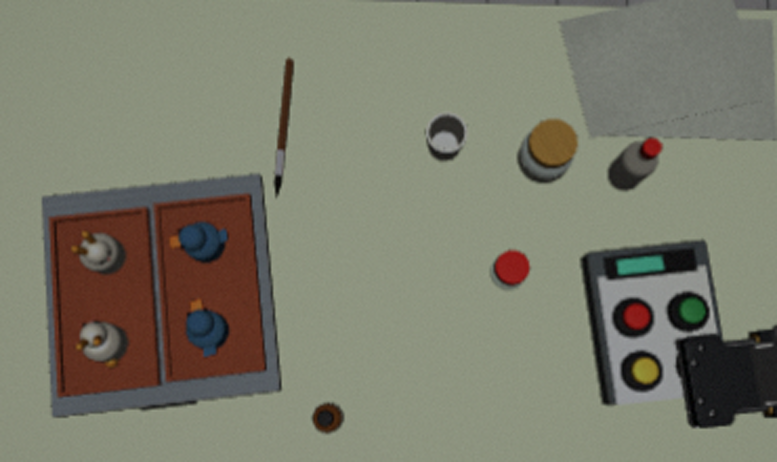

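All four figures stand in their trays: rabbits at (100,252) and (100,340), ducks at (203,240) and (206,328). The bystanders are where they were and the arm is clear, so I'm handing in.

```bash
python3 -c "
from rig import robot
print(robot.sign_off())"
```

```text
the job is handed in; nothing more can be done
None
```

The job is handed in at about 43 s: the rabbit and duck stand upright in their matching trays, and blue, yellow and green were each pressed fully in that order. The first duck grasp closed on its head because the tool frame was 28 mm too low; it did no visible harm, and I corrected for it.

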